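# Stow the car key in the console well and screw its hinged cap shut

## Robot

A 6-joint arm with a two-finger parallel gripper is mounted at the origin on the work surface. World frame = base frame: x ahead of the robot, y to its left, z up, the work surface at z = 0. Lengths are in mm, angles in rad, forces in N, time in s.
With the tool pointing down it reaches from about 325 to 775 mm from the base axis. Payload 5.5 kg.
Tool frame: the origin (TCP) lies at the very end of the fingers, on their centre line; the grasp point (between the pads) lies 19 mm behind it (env.pinch_z is the distance from the TCP to the grasp point, in mm); z points along the fingers, y is the direction in which the jaws open and shut (so a half turn about z gives the same grasp; the last joint's range is limited). The gripper opens to 88 mm and grips with 3 to 60 N. Pads are 20 mm wide; open, the fingers measure 115 mm over their backs; the gripper's body (75 mm by 178 mm) begins 61 mm behind the grasp point.
Start: joints at [1.074, 0.091, 1.231, -0, 1.82, -0.057], TCP at [255.461, 542.914, 222.631] pointing down, gripper open.
Joint ranges: [-2.87, 2.87], [-0.86, 2.18], [0.17, 2.46], [-1.51, 4.65], [0.06, 2.69], [-2.65, 2.65]. Speed limits (rad/s): [2.57, 2.57, 3.01, 3.14, 3.14, 3.14].

## Interface

Orientations are given as a unit quaternion [w, x, y, z].
In Python, from workcell import monitor, eyes, ticket, nets, env gives the robot as it stands.
- The arm moves only by the shell command python3 -m crank 'ROWS' [FORCE]. ROWS is JSON, a list that holds one entry, the list of rows, each a list of 5 numbers: the closure, from 0 (fully open) to 1 (shut), then the shift along the tool's x, y, z in m, then the turn about the tool's z in degrees. A call has 1 to 10 rows; each row shifts and turns the pose as measured when the row begins, along the tool's axes as they then stand; what a row does not reach is not made up. A row lasts 1/12 s, in which the tool goes at most 41.7 mm and 7.16 degrees, less where a joint would pass 70% of its speed; a pose out of reach is approached as far as the arm can. A call with a gripper value outside its range is refused whole. The fingers move at their own pace and stop on an object; FORCE is the grip in N (left out, the last holds). Time passes only in rows, so rows that do not move let the fingers close. It gives the time, the measured TCP pose, the force and the opening at its end, in the units of the state.
- monitor.state(): the state, without advancing time (a new reading comes with each control period).
- eyes.camera(name): name is "side" or "top"; returns the picture (384x512x3 uint8, red, green, blue); there is no depth.
- eyes.get_calibration(name): a dict with "vfov" (degrees; the focal length in pixels is half the picture's height over the tangent of half this angle, whatever the lens; pixels are square), "cx", "cy" (the principal point, pixels), "eye" and "orientation" of the camera in the world. Camera axes: x right, y up, looking along -z (the intrinsics and any distortion apply to the point x, -y, -z); pixel columns grow to the right and rows downward; lengths in mm; the calibration is good to about 2 mm. A picture is of the moment at which its call begins. get_calibration takes no time and is no camera call.
- ticket.hand_in(): hands the job in, once; it reports no verdict.
Trained networks look in the newest picture that a camera, given by its name, has taken for a name from the list of things; names that differ only in an ending like _2 or _b are one class to them, and where a whole thing is asked for, a point or a joint stands for the part that bears it (a point fixed in the world has none). Each returns a list of dicts, best first, with "confidence" (0 to 1); they miss things now and then, are a little off and sometimes report something else, mostly with a low value. They report only what shows in the picture. A call takes as long as a camera call. They do not tell look-alikes from the thing itself.
- nets.silhouettes(thing, camera): "region" (384x512 bool, what is visible of it) and "extent" ([left, top, right, bottom] in pixels, round what is visible of it).
- nets.pinpoint(thing, camera): "xy" ([column, row] in pixels: a listed point, or the origin of a listed thing).
The state is a dict: "t": time; "joint_positions": joint angles; "qd": joint speeds; "tau": joint torques, N m; "tcp_pos": TCP position; "tool_rot": TCP orientation; "ft_force": force on the tool from outside, world axes, zero at the start; "wrist_torque": the same for the moment, N m; "width": finger opening in mm.
Only numpy, scipy, OpenCV 4.12 (cv2) and the standard library are available. Lean on these libraries where they do the work, as an engineer would, in place of code of your own. Each camera call takes 0.05 s, during which the arm holds its last target. There are 200 camera calls.

## Task

Put the car key away: slide the silver fob along the ledge, without lifting it, into the open round well, then flip the hinged screw cap down shut over the well and twist it clockwise by its bar until it stops fully home, with the tongue under the catch. Keep the cap unscrewed until it is shut, and leave the watch on its stand, the glass paperweight and the clothespin where they stand.

Things in the scene. Friction and masses are not known exactly. Their poses are not given: they have to be found in the camera images.
- console: grey laminate ledge, a fixed block 340 (x) x 500 (y) x 70 mm high; origin at the centre of its underside, x away from the robot at yaw 0, z up. A round well, 112 mm across, opens in its top above the origin, with the cap's hinge (two ears 16 mm high) at its far (+x) side and the catch at its near side. The four loose things lie on the ledge left, right and in front of the well, in any order
- well_mouth (a point): centre of the well's mouth, level with the top of the ledge, 70 mm above the work surface; axes as the console's
- well_floor (a point): centre of the well's floor, 33 mm below the mouth; axes as the console's
- catch (a point): top of the steel catch over its middle, 21 mm above the ledge; the catch is 24 mm wide (y) and reaches from 68 to 94 mm from the well's axis. Its overhang, 4 mm thick, has 17 mm free under it
- lid_hinge (a point): on the axis of the flip hinge, 78 mm from the well's axis and 8 mm above the ledge; its frame turns with the flip arm (y along the hinge axis; -x from the hinge towards the cap's centre)
- flip (a joint): flip hinge of the cap, rad: 0 = shut flat over the well, about 1.57 = standing upright, 1.95 = stop, leaning away from the well; a stiff hinge that stays where it is left, about 0.2 N m to move
- twist (a joint): turn of the screw cap on its flip arm, rad: 0 = unscrewed, grows clockwise as seen on the cap's outer face, 2.2 = fully home against its stop, the tongue then lies under the catch, which keeps the cap from flipping up. Turns stiffly, about 0.1 N m
- cap_center (a point): centre of the cap's outer face: grey plastic disc 124 mm across, 14 mm thick, ribbed edge, 78 mm from the hinge axis; when shut the face is 20.5 mm above the ledge. z out of the face, x along the bar towards the tongue
- bar_top (a point): middle of the top of the bar that stands across the cap's face: 104 mm long (x), 14 mm thick (y), 26 mm high above the face
- tongue (a point): outer tip of the cap's tongue, a flat tab 18 mm wide and 6 mm thick that sticks out 18 mm past the cap's edge in line with the bar, 80 mm from the cap's axis
- fob: silver car key fob, loose, rounded slab 64 (x) x 30 (y) x 13 mm; origin at the centre of its underside
- watch: black smartwatch on a white plastic stand, loose bystander, base 62 x 62 mm, 75 mm high; origin under the base's centre
- paperweight: round glass paperweight, loose bystander, 68 mm across, 43 mm high; origin under its centre
- clothespin: plastic clothespin lying flat, loose bystander, 80 (x) x 26 (y) x 17 mm; origin under its middle
Things that resemble listed ones, but are neither listed nor needed, are in the scene too. Of the things that look like the fob, the largest one is meant.

How it is judged:
By the outcome, as a careful person would: the job done as asked, in the order asked, and still so for the second after the job is handed in, with the robot touching nothing.
It also fails if it takes over 69 s, if anything falls off the work surface, if the arm or the gripper's body presses on something with over 40 N, if the wrist force passes 120 N, or if a joint passes its speed limit or range.

## Working session

There is one attempt and no reset: what is moved stays moved. The work goes in short steps, Python scripts to look and compute and a shell command to move; the robot and the scene stay as the last step left them, time stands still between calls to the robot, and variables do not carry over. Pictures are saved under pics/ and viewed, about 8 in all and at most 12, crops included, and the job is handed in when it is done.

```bash
mkdir -p pics; ls; python3 - <<'E'
from workcell import monitor, eyes, nets, env
import cv2
print(monitor.state(), env.pinch_z)
for c in("top","side"):
    im=eyes.camera(c); cv2.imwrite(f"pics/{c}0.png",im[:,:,::-1]); print(c,eyes.get_calibration(c))
    for n in["well_mouth","catch","lid_hinge","cap_center","bar_top","tongue","fob","watch","paperweight","clothespin","console"]:
        print(n,[(r["xy"],round(r["confidence"],2)) for r in nets.pinpoint(n,c)][:4])
E
```

```text
pics
{'t': 0.0, 'joint_positions': array([ 1.07433104e+00,  9.18425679e-02,  1.23186859e+00, -2.26598257e-05,
        1.81975860e+00, -5.66953493e-02]), 'qd': array([ 5.10138316e-05,  2.96424155e-04,  3.14068441e-05,  3.57551921e-04,
       -7.29303792e-04, -1.25212069e-05]), 'tau': array([ 7.60183884e-04, -4.46446681e+01, -4.06448579e+01,  6.98414468e-02,
        2.94613244e-02, -1.38569817e-04]), 'tcp_pos': array([255.31054334, 542.65906462, 221.52637826]), 'tool_rot': array([-2.45721643e-04,  2.18119983e-01,  9.75921509e-01, -9.05879083e-04]), 'ft_force': array([-0.29155491,  0.67002663, -0.42174674]), 'wrist_torque': array([-0.01589852, -0.01274986, -0.02707721]), 'width': 88.00186585840379} 18.700000000000003
top {'vfov': 44.23793640605283, 'cx': 267.2991481851672, 'cy': 190.46640669574967, 'eye': array([325.29110392,  27.0188085 , 978.88978138]), 'orientation': array([-0.7036312 , -0.05637428,  0.06272509,  0.7055428 ])}
well_mouth [([258.1, 157.3], 0.95)]
catch [([269.0, 194.3], 0.97)]
lid_hinge [([250.5, 120.9], 0.89)]
cap_center []
bar_top []
tongue [([284.4, 103.0], 0.68)]

[... 224 characters left out ...]
3), ([359.3, 138.8], 0.2)]
console [([261.7, 162.9], 0.68)]
side {'vfov': 50.78764016823662, 'cx': 259.9499377894529, 'cy': 189.32913595808319, 'eye': array([ 184.16283323, -558.79835443,  716.42838656]), 'orientation': array([ 0.89123262,  0.38888999, -0.09845559, -0.21160219])}
well_mouth [([283.4, 190.8], 0.83)]
catch [([252.6, 199.0], 0.8)]
lid_hinge [([303.1, 179.4], 0.62), ([281.6, 201.3], 0.26)]
cap_center []
bar_top []
tongue [([329.6, 175.2], 0.96)]
fob [([264.4, 336.4], 0.69), ([219.3, 300.7], 0.67), ([266.2, 238.1], 0.58)]
watch [([342.0, 247.0], 0.67)]
paperweight [([232.1, 151.4], 0.78)]
clothespin [([217.7, 187.9], 0.89)]
console [([274.9, 212.5], 0.98), ([282.2, 200.0], 0.55)]
```

```bash
cat > h.py <<'E'
import numpy as np, cv2
from scipy.spatial.transform import Rotation as R
from workcell import monitor, eyes, nets, env
def rot(q): return R.from_quat([q[1],q[2],q[3],q[0]])
def ray(c,p):
    k=eyes.get_calibration(c); f=192/np.tan(np.radians(k["vfov"]/2))
    d=rot(k["orientation"]).apply([(p[0]-k["cx"])/f,-(p[1]-k["cy"])/f,-1]); return k["eye"],d
def onz(c,p,z):
    e,d=ray(c,p); return e+d*(z-e[2])/d[2]
def proj(c,P):
    k=eyes.get_calibration(c); f=192/np.tan(np.radians(k["vfov"]/2))
    v=rot(k["orientation"]).inv().apply(np.array(P,float)-k["eye"]); return np.array([k["cx"]+f*v[...,0]/-v[...,2],k["cy"]-f*v[...,1]/-v[...,2]]).T
def tri(p,q):
    e,d=ray("top",p); g,h=ray("side",q); A=np.c_[d,-h]; s=np.linalg.lstsq(A,g-e,rcond=None)[0]
    a,b=e+d*s[0],g+h*s[1]; return (a+b)/2,np.linalg.norm(a-b)
E
python3 - <<'E'
from h import *
np.set_printoptions(precision=1,suppress=True)
T=dict(well_mouth=((258.1,157.3),(283.4,190.8),70),catch=((269,194.3),(252.6,199),91),lid_hinge=((250.5,120.9),(303.1,179.4),78),tongue=((284.4,103),(329.6,175.2),None),fob=((315.9,204.9),(266.2,238.1),70),fobB=((338.8,272.4),(219.3,300.7),0),fobC=((392.7,252.1),(264.4,336.4),0),watch=((360.9,141.5),(342,247),70),pw=((162.4,177),(232.1,151.4),70),pin=((217.4,219.7),(217.7,187.9),70))
for n,(a,b,z) in T.items():
    print(n,*tri(a,b),*( [onz("top",a,z)[:2],onz("side",b,z)[:2]] if z is not None else []))
a=cv2.imread("pics/top0.png");b=cv2.imread("pics/side0.png")
cv2.imwrite("pics/t1.png",cv2.resize(a[60:320,110:450],None,fx=2.3,fy=2.3,interpolation=cv2.INTER_CUBIC))
cv2.imwrite("pics/s1.png",cv2.resize(b[110:360,150:450],None,fx=2.4,fy=2.4,interpolation=cv2.INTER_CUBIC))
E
```

```text
well_mouth [551.3  35.   68.8] 9.24543476820181 [546.5  36.5] [555.4  33.3]
catch [467.2  15.9  96.4] 1.86784576490623 [469.   15.5] [468.8  21.1]
lid_hinge [622.3  52.   65.1] 1.298211828753801 [618.7  51.5] [612.9  40. ]
tongue [642.3 -15.  121.6] 4.8161867163723
fob [452.  -76.1  68.7] 0.9632194943055219 [451.4 -75.8] [452.  -77.1]
fobB [ 321.2 -127.7   -1.2] 1.0502773227879525 [ 321.7 -127.7] [ 320.5 -128.3]
fobC [ 363.6 -238.8    6.3] 2.6657112458080032 [ 362.6 -240.1] [ 366.5 -236.3]
watch [ 578.6 -168.    71.3] 0.9638803459263637 [ 578.5 -168.1] [ 579.9 -167.3]
pw [507.7 223.2  71.7] 1.7335258690700046 [507.2 223.8] [509.4 225.2]
pin [423.1 115.6  65.4] 0.6940547313944632 [423. 115.] [421.1 110.9]
```

View pics/t1.png

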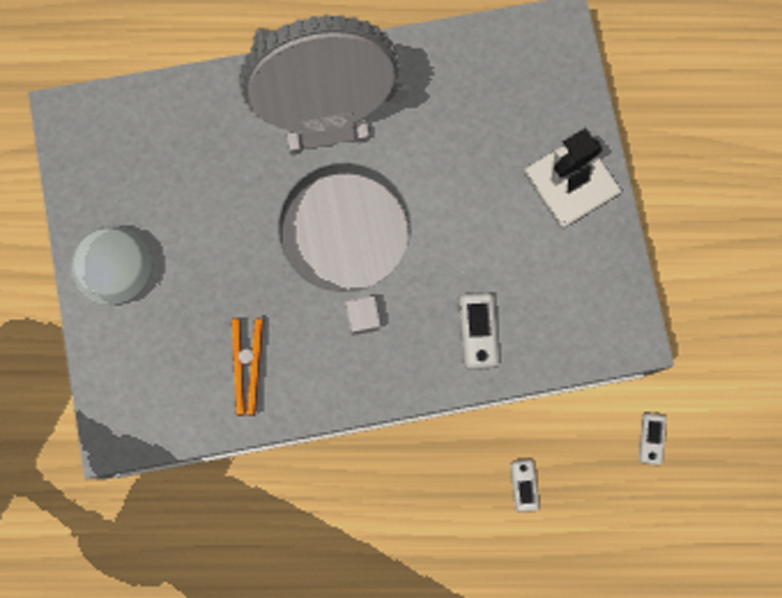

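View pics/s1.png

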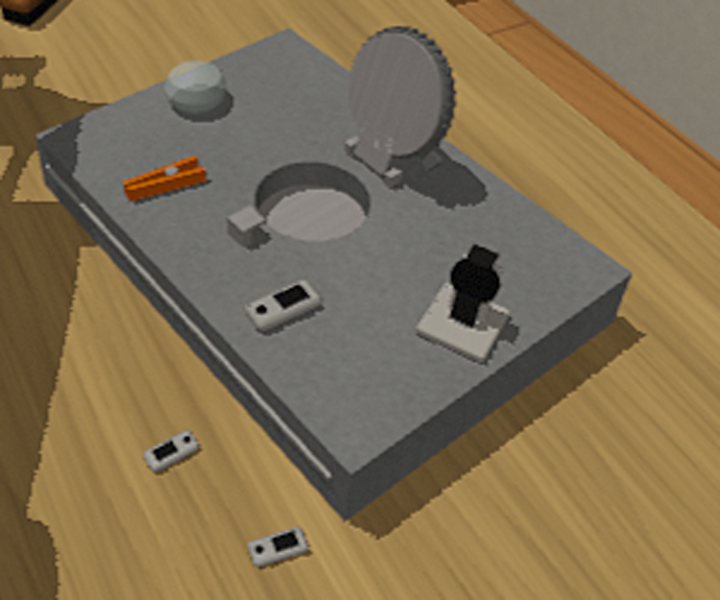

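Top crop: the well rim is centred at about (345,227), the catch at (363,313), and the big fob at (480,330). The two look-alike fobs lie on the table. The cap stands open, with its inner face visible at (320,83), and its tongue is at the lower right in the side view. The watch, pin and glass are clear of the fob-to-well path.

```bash
python3 - <<'E'
from h import *
np.set_printoptions(precision=1,suppress=True)
c=lambda x,y:(x/2.3+110,y/2.3+60)
fl,fr,bl=[onz("top",c(*p),70)[:2] for p in((88,474),(673,360),(30,92))]
print("corners",fl,fr,bl,"len",np.linalg.norm(fl-fr),np.linalg.norm(fl-bl),"yaws",np.arctan2(*(fl-fr)[::-1])-np.pi/2,np.arctan2(*(bl-fl)[::-1]),"centre",(fr+bl)/2)
print("well rim",onz("top",c(345,227),70), "catch",onz("top",c(366,312),91))
print("ears",onz("top",c(294,141),86),onz("top",c(363,129),86))
for z in(150,155):print("inner",onz("top",c(320,84),z))
for cam in("top",):
  eyes.camera(cam)
  for r in nets.silhouettes("fob",cam)[:3]:
    m=r["region"];ys,xs=np.nonzero(m)
    P=np.array([onz(cam,p,80)[:2] for p in np.c_[xs,ys]]);rc=cv2.minAreaRect(P.astype(np.float32));print(rc,r["confidence"])
    w,v=np.linalg.eigh(np.cov(P.T));print(P.mean(0),np.degrees(np.arctan2(v[1,1],v[0,1])))
E
```

```text
corners [335.  244.8] [ 428.3 -243.6] [665.2 308.2] len 497.144239244021 336.2247827544161 yaws 0.18866148483355505 0.18975042470606782 centre [546.7  32.3]
well rim [543.7  32.7  70. ] catch [466.4  15.3  91. ]
ears [615.3  76.2  86. ] [626.   17.2  86. ]
inner [642.   52.2 150. ]
inner [640.1  52.  155. ]
((453.2055969238281, -78.55970764160156), (63.97665786743164, 30.210311889648438), 3.7692832946777344) 0.84
[453.2 -78.6] -176.81387952792392
((325.06158447265625, -113.15019989013672), (40.98204040527344, 19.60548210144043), 4.714107990264893) 0.67
[ 325.5 -113. ] -176.34672354555448
((362.7627258300781, -219.81369018554688), (19.70619773864746, 40.9947509765625), 81.39828491210938) 0.66
[ 362.6 -219.9] 170.10655336805536
```

```bash
cat >> h.py <<'E'
def go(P,ya=None):
    s=monitor.state(); r=rot(s["tool_rot"]); d=r.inv().apply(np.array(P,float)-s["tcp_pos"])
    yv=r.apply([0,1,0]); a=np.degrees(np.arctan2(yv[1],yv[0]))
    print("t",round(s["t"],2),"tcp",s["tcp_pos"].round(1),"shift",d.round(1),"yang",a.round(1),"turn",None if ya is None else round(a-ya,1),"F",s["ft_force"].round(1),"w",round(s["width"],1),"j6",s["joint_positions"][5].round(2))
E
python3 -m crank '[[[0,-0.028,-0.030,0,0],[0,-0.028,-0.030,0,0],[0,-0.028,-0.030,0,0],[0,-0.028,-0.030,0,0],[0,-0.028,-0.030,0,0],[0,-0.028,-0.030,0,0],[0,-0.028,-0.030,0,0],[0,-0.028,-0.030,0,0],[0,-0.028,-0.030,0,0],[0,-0.028,-0.030,0,0]]]' 5; python3 -c "
from h import *
go([453,-78,160],93.5)"
```

```text
t: 2.13
tcp_pos: [380.7, 149.3, 218.0]
tool_rot: [-0.001, 0.211, 0.977, -0.002]
ft_force: [1.3, -0.4, 0.7]
width: 87.7
t 2.13 tcp [380.7 149.3 218. ] shift [-159.6 -176.9   58.8] yang 65.6 turn -27.9 F [ 1.3 -0.4  0.7] w 87.7 j6 -0.85
```

```bash
python3 -m crank '[[[0,-0.027,-0.029,0.006,0],[0,-0.027,-0.029,0.006,0],[0,-0.027,-0.029,0.006,0],[0,-0.027,-0.029,0.006,0],[0,-0.027,-0.029,0.006,0],[0,-0.027,-0.029,0.006,0],[0.1,0,0,0.005,-7],[0.1,0,0,0.005,-7],[0.1,0,0,0.005,-7],[0.1,0,0,0.005,-7]]]' 5; python3 -c "
from h import *
go([453,-78,120],93.5)"
```

```text
t: 2.97
tcp_pos: [458.3, -97.2, 163.9]
tool_rot: [0.004, -0.033, 0.999, -0.003]
ft_force: [-0.2, 0.4, 0.3]
width: 79.0
t 2.97 tcp [458.3 -97.2 163.9] shift [ 4.3 19.8 43.7] yang 93.8 turn 0.3 F [-0.2  0.4  0.3] w 79.0 j6 -1.92
```

```bash
python3 -m crank '[[[0.3,0.002,0.010,0.018,0],[0.3,0.001,0.007,0.014,0],[0.3,0,0,0,0]]]' 5; python3 - <<'E'
from h import *
go([453,-78,73],93.5)
im=eyes.camera("side"); cv2.imwrite("pics/s2.png",cv2.resize(im[110:360,150:450,::-1],None,fx=2.4,fy=2.4))
for r in nets.pinpoint("fob","top")[:1]: print(onz("top",r["xy"],70))
E
```

```text
t: 3.22
tcp_pos: [454.2, -81.4, 130.3]
tool_rot: [0.004, -0.036, 0.999, -0.003]
ft_force: [-0.5, -0.1, -0.3]
width: 63.2
t 3.22 tcp [454.2 -81.4 130.3] shift [ 1.4  3.9 57.3] yang 94.1 turn 0.6 F [-0.5 -0.1 -0.3] w 63.2 j6 -1.89
[454.90487914 -79.96208279  70.        ]
```

```bash
python3 -m crank '[[[0.3,0,0.002,0.020,0],[0.3,0,0.001,0.018,0],[0.3,0,0,0.010,0],[0.3,0,0,0.003,0],[0.3,0,0,0,0]]]' 5; python3 - <<'E'
from h import *
go([453,-78,74],93.5)
E
```

```text
t: 3.73
tcp_pos: [459.1, -81.6, 87.3]
tool_rot: [0.01, -0.035, 0.999, -0.006]
ft_force: [0.1, -0.5, 0.8]
width: 61.8
t 3.73 tcp [459.1 -81.6  87.3] shift [ 6.1  4.2 13.1] yang 94.0 turn 0.5 F [ 0.1 -0.5  0.8] w 61.8 j6 -1.89
```

```bash
python3 -m crank '[[[0.3,0.004,0.002,0.007,0],[0.3,0.002,0.001,0.005,0],[0.3,0,0,0.001,0],[1,0,0,0,0],[1,0,0,0,0],[1,0,0,0,0],[1,0,0,0,0],[1,0,0,0,0]]]' 5; python3 - <<'E'
from h import *
go([453,-78,74],93.5)
im=eyes.camera("side"); cv2.imwrite("pics/s2.png",cv2.resize(im[110:360,150:450,::-1],None,fx=2.4,fy=2.4))
E
```

```text
t: 4.4
tcp_pos: [454.5, -79.8, 77.5]
tool_rot: [0.013, -0.035, 0.999, -0.007]
ft_force: [-0.5, -0.1, 0.3]
width: 31.7
t 4.4 tcp [454.5 -79.8  77.5] shift [1.5 2.  3.4] yang 94.0 turn 0.5 F [-0.5 -0.1  0.3] w 31.7 j6 -1.88
```

View pics/s2.png

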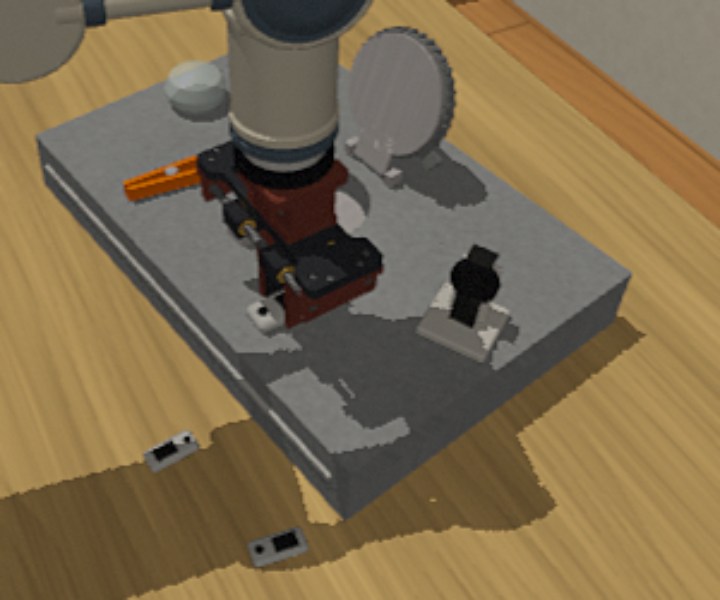

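The gripper straddles the fob at about (270,310). I'll open slightly, go about 3 mm lower and grip again.

```bash
python3 -m crank '[[[0.5,0,0,0,0],[0.5,0,0,0.004,0],[0.5,0,0,0.001,0],[1,0,0,0,0],[1,0,0,0,0],[1,0,0,0,0],[1,0,0,0,0],[1,0,0,0,0],[1,0,0,0,0]]]' 6; python3 - <<'E'
from h import *
go([545.5,32.5,74])
E
```

```text
t: 5.2
tcp_pos: [454.8, -79.9, 72.0]
tool_rot: [0.013, -0.035, 0.999, -0.007]
ft_force: [0.8, 1.0, 1.0]
width: 30.1
t 5.2 tcp [454.8 -79.9  72. ] shift [-98.3 105.9  -1. ] yang 94.0 turn None F [0.8 1.  1. ] w 30.1 j6 -1.88
```

```bash
python3 -m crank '[[[1,-0.011,0.006,0.0001,0],[1,-0.011,0.006,0.0001,0],[1,-0.011,0.006,0.0001,0],[1,-0.011,0.008,0.0001,0],[1,-0.011,0.008,0.0001,0]]]' 6; python3 - <<'E'
from h import *
go([545.5,32.5,72])
E
```

```text
t: 5.62
tcp_pos: [507.8, -42.6, 72.2]
tool_rot: [0.013, -0.033, 0.999, -0.007]
ft_force: [0.9, -0.0, -0.8]
width: 29.8
t 5.62 tcp [507.8 -42.6  72.2] shift [-42.6  72.4   0.1] yang 93.8 turn None F [ 0.9 -0.  -0.8] w 29.8 j6 -1.78
```

```bash
python3 -m crank '[[[1,-0.007,0.010,0.0002,0],[1,-0.007,0.010,0.0002,0],[1,-0.007,0.010,0.0002,0],[1,-0.006,0.010,0.0002,0],[1,-0.006,0.010,0.0002,0],[1,-0.004,0.010,0.0002,0],[1,-0.002,0.005,0,0],[1,0,0,0,0]]]' 6; python3 - <<'E'
from h import *
go([545.5,32.5,72])
im=eyes.camera("side"); cv2.imwrite("pics/s3.png",cv2.resize(im[110:360,150:450,::-1],None,fx=2.4,fy=2.4))
E
```

```text
t: 6.28
tcp_pos: [545.7, 33.0, 70.4]
tool_rot: [0.012, -0.034, 0.999, -0.007]
ft_force: [-0.0, -0.1, -0.7]
width: 30.3
t 6.28 tcp [545.7  33.   70.4] shift [ 0.2 -0.5 -1.6] yang 93.9 turn None F [-0.  -0.1 -0.7] w 30.3 j6 -1.63
```

View pics/s3.png

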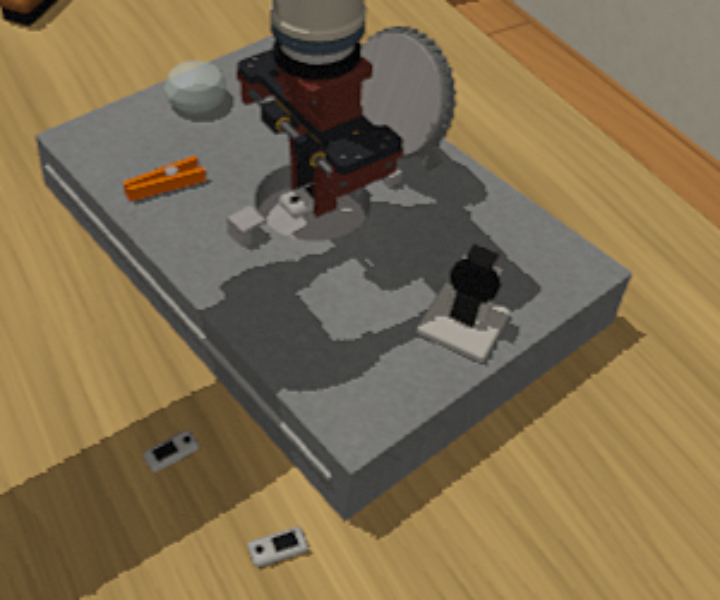

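The fob is held centred over the well, at about (295,200). I'll lower it and release.

```bash
python3 -m crank '[[[1,0,0,0.008,0],[1,0,0,0.008,0],[1,0,0,0.006,0],[1,0,0,0.004,0],[1,0,0,0,0],[0.5,0,0,0,0],[0.5,0,0,0,0],[0.5,0,0,0,0],[0.5,0,0,0,0]]]' 6; python3 - <<'E'
from h import *
go([545.5,32.5,260])
E
```

```text
t: 7.08
tcp_pos: [544.9, 29.8, 40.5]
tool_rot: [0.011, -0.032, 0.999, -0.008]
ft_force: [-0.1, 0.0, 0.8]
width: 43.9
t 7.08 tcp [544.9  29.8  40.5] shift [  -5.5   -0.9 -219.5] yang 93.7 turn None F [-0.1  0.   0.8] w 43.9 j6 -1.63
```

```bash
python3 -m crank '[[[0.5,0,0,-0.030,0],[0.5,0,0,-0.036,0],[1,-0.001,0,-0.036,0],[1,-0.001,0,-0.036,-3],[1,-0.001,0,-0.036,-4],[1,-0.001,0,-0.030,0],[1,0,0,-0.005,0],[1,0,0,0,0]]]' 10; python3 - <<'E'
from h import *
go([694.6,50.7,255],100.8)
im=eyes.camera("side"); cv2.imwrite("pics/s4.png",cv2.resize(im[60:310,180:440,::-1],None,fx=2.3,fy=2.3))
E
```

```text
t: 7.75
tcp_pos: [542.7, 33.4, 259.2]
tool_rot: [0.01, -0.096, 0.995, -0.008]
ft_force: [0.5, -0.4, -0.5]
width: 7.1
t 7.75 tcp [542.7  33.4 259.2] shift [-152.3  -12.     7.3] yang 101.0 turn 0.2 F [ 0.5 -0.4 -0.5] w 7.1 j6 -1.76
```

View pics/s4.png

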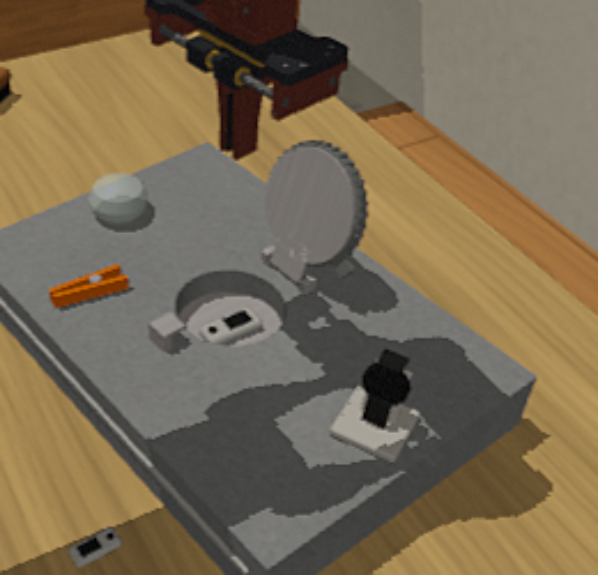

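The fob lies flat in the well, at about (232,325). Next I'll move over the cap to get behind it.

```bash
python3 -m crank '[[[1,-0.020,-0.001,0.0,0],[1,-0.025,-0.002,0.0,0],[1,-0.025,-0.002,0.0,0],[1,-0.025,-0.002,0.0,0],[1,-0.025,-0.002,0.0,0],[1,-0.020,-0.002,0.0,0],[1,-0.010,-0.001,0,0],[1,0,0,0,0]]]' 10; python3 - <<'E'
from h import *
go([694.6,50.7,190],100.8)
E
```

```text
t: 8.47
tcp_pos: [694.9, 50.7, 244.2]
tool_rot: [0.001, -0.095, 0.995, -0.008]
ft_force: [0.3, -0.2, -0.2]
width: 0.3
t 8.47 tcp [694.9  50.7 244.2] shift [ 0.3  0.9 54.2] yang 100.9 turn 0.1 F [ 0.3 -0.2 -0.2] w 0.3 j6 -1.73
```

```bash
python3 -m crank '[[[1,0,0,0.015,0],[1,0,0,0.015,0],[1,0,0,0.015,0],[1,0,0,0.008,0],[1,0,0,0,0]]]' 10; python3 - <<'E'
from h import *
go([694.6,50.7,190],100.8)
im=eyes.camera("side"); cv2.imwrite("pics/s5.png",cv2.resize(im[60:310,180:440,::-1],None,fx=2.3,fy=2.3))
E
```

```text
t: 8.88
tcp_pos: [691.3, 49.6, 179.3]
tool_rot: [-0.006, -0.095, 0.995, -0.007]
ft_force: [-0.4, -0.4, -0.7]
width: 0.5
t 8.88 tcp [691.3  49.6 179.3] shift [ -3.4   0.4 -10.8] yang 100.9 turn 0.1 F [-0.4 -0.4 -0.7] w 0.5 j6 -1.73
```

View pics/s5.png

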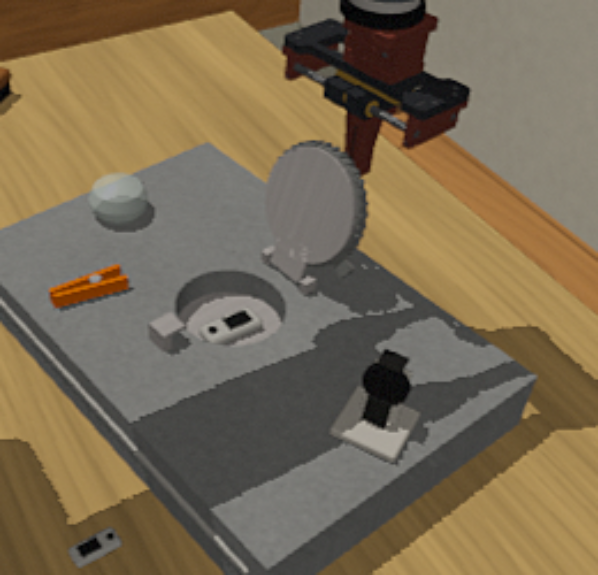

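The finger is behind the outer face, with its tip at (362,170). I'll raise it a little, shift right to clear the bar, and sweep toward the robot.

```bash
cat >> h.py <<'E'
def arc():
    s=monitor.state(); d=s["tcp_pos"]-[622,47,78]; c,n=np.cos(.189),np.sin(.189)
    print("a",round(-d[0]*c-d[1]*n,1),"right",round(d[0]*n-d[1]*c,1),"h",round(d[2],1),"F",s["ft_force"].round(1),"t",round(s["t"],2))
E
python3 -m crank '[[[1,0,-0.002,-0.012,0],[1,0,-0.002,-0.010,0],[1,0.008,0,0,0],[1,0.009,0,0,0],[1,0.009,0,0,0],[1,0.009,0,0,0],[1,0.009,0,0,0],[1,0.009,0,0,0],[1,0,0,0,0]]]' 10; python3 -c "
from h import *
arc()"
```

```text
t: 9.68
tcp_pos: [642.8, 34.5, 225.4]
tool_rot: [0.008, -0.094, 0.995, -0.008]
ft_force: [-1.0, -0.9, 0.9]
width: 0.5
a -18.1 right 16.2 h 147.4 F [-1.  -0.9  0.9] t 9.68
```

```bash
python3 -m crank '[[[1,-0.012,0,0,0],[1,-0.013,0,0,0],[1,-0.013,0,0,0],[1,-0.012,0,0,0],[1,0,0,0,0]]]' 10; python3 - <<'E'
from h import *
arc()
im=eyes.camera("side"); cv2.imwrite("pics/s6.png",cv2.resize(im[60:310,180:440,::-1],None,fx=2.3,fy=2.3))
E
```

```text
t: 10.1
tcp_pos: [696.3, 43.4, 240.6]
tool_rot: [0.017, -0.094, 0.995, -0.009]
ft_force: [0.1, 0.4, -0.0]
width: 0.3
a -72.3 right 17.5 h 162.6 F [ 0.1  0.4 -0. ] t 10.1
```

View pics/s6.png

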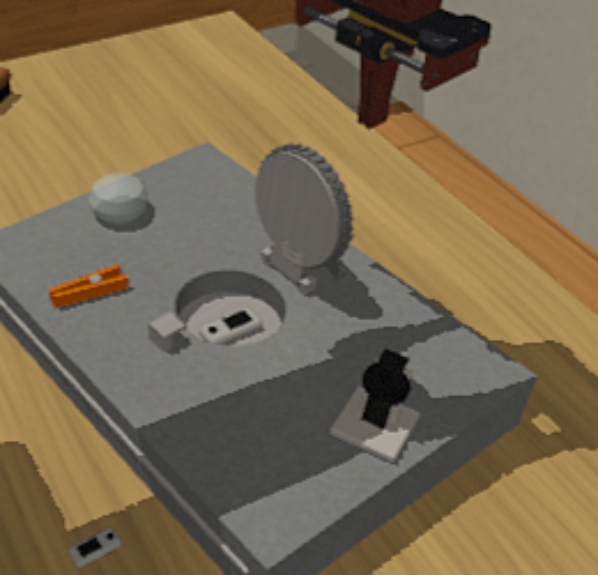

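The cap has moved to near upright; then the tip rode up and over its rim, because heights drift upward while moving. I'll lower it, settle, and push again with height corrections.

```bash
python3 -m crank '[[[1,0,0,0.012,0],[1,0,0,0.012,0],[1,0,0,0.008,0],[1,0,0,0.0,0],[1,0,0,0.0,0]]]' 10; python3 -c "
from h import *
arc()"; python3 -m crank '[[[1,0,0,0,0],[1,0,0,0,0]]]'; python3 -c "
from h import *
arc()"
```

```text
t: 10.57
tcp_pos: [695.8, 42.2, 207.5]
tool_rot: [0.018, -0.093, 0.995, -0.009]
ft_force: [-0.6, 0.5, -0.1]
width: 0.6
a -71.6 right 18.6 h 129.5 F [-0.6  0.5 -0.1] t 10.57
t: 10.73
tcp_pos: [695.0, 42.1, 206.8]
tool_rot: [0.017, -0.093, 0.995, -0.009]
ft_force: [1.0, -0.0, 0.0]
width: 0.2
a -70.7 right 18.5 h 128.8 F [ 1. -0.  0.] t 10.73
```

```bash
python3 -m crank '[[[1,0,0.001,0.008,0],[1,0,0.001,0.003,0],[1,0.008,0,0.0,0],[1,0.010,0,0.001,0],[1,0.010,0,0.001,0],[1,0.010,0,0.001,0]]]' 10; python3 -c "
from h import *
arc()"
```

```text
t: 11.23
tcp_pos: [657.8, 37.4, 189.2]
tool_rot: [0.017, -0.094, 0.995, -0.009]
ft_force: [2.0, 0.2, 1.1]
width: 0.5
a -33.3 right 16.2 h 111.2 F [2.  0.2 1.1] t 11.23
```

```bash
python3 -m crank '[[[1,0.010,0,0,0],[1,0.010,0,0,0],[1,0.010,0,0,0],[1,0.008,0,0.001,0]]]' 10; python3 -c "
from h import *
arc()"
```

```text
t: 11.57
tcp_pos: [620.0, 30.6, 187.0]
tool_rot: [0.02, -0.094, 0.995, -0.009]
ft_force: [1.5, 1.0, 0.8]
width: 0.2
a 5.0 right 15.7 h 109.0 F [1.5 1.  0.8] t 11.57
```

```bash
python3 -m crank '[[[1,0.010,0,-0.003,0],[1,0.010,0,-0.002,0],[1,0.010,0,0,0],[1,0.010,0,0.002,0]]]' 10; python3 -c "
from h import *
arc()"
```

```text
t: 11.9
tcp_pos: [580.2, 23.6, 188.4]
tool_rot: [0.022, -0.094, 0.995, -0.009]
ft_force: [1.9, -0.4, -0.2]
width: 0.4
a 45.4 right 15.1 h 110.4 F [ 1.9 -0.4 -0.2] t 11.9
```

```bash
python3 -m crank '[[[1,0.008,0,0.004,0],[1,0.009,0,0.006,0],[1,0.009,0,0.007,0],[1,0.008,0,0.008,0],[1,0.006,0,0.008,0]]]' 10; python3 -c "
from h import *
arc()"
```

```text
t: 12.32
tcp_pos: [542.4, 16.2, 155.8]
tool_rot: [0.028, -0.095, 0.995, -0.009]
ft_force: [-0.8, -0.1, 1.9]
width: 0.8
a 84.0 right 15.3 h 77.8 F [-0.8 -0.1  1.9] t 12.32
```

```bash
python3 -m crank '[[[1,0.007,0,0.009,0],[1,0.006,0,0.010,0],[1,0.005,0,0.010,0],[1,0.003,0,0.009,0]]]' 10; python3 -c "
from h import *
arc()"
```

```text
t: 12.65
tcp_pos: [523.3, 12.1, 116.8]
tool_rot: [0.03, -0.095, 0.995, -0.009]
ft_force: [0.2, -1.0, 1.6]
width: 0.6
a 103.5 right 15.8 h 38.8 F [ 0.2 -1.   1.6] t 12.65
```

```bash
python3 -m crank '[[[1,0.003,0,0.008,0],[1,0.001,0,0.006,0],[1,0,0,0.005,0],[1,0,0,0.003,0]]]' 10; python3 -c "
from h import *
arc()"
```

```text
t: 12.98
tcp_pos: [519.7, 11.1, 91.7]
tool_rot: [0.03, -0.095, 0.995, -0.009]
ft_force: [-0.2, -0.4, 1.1]
width: 0.4
a 107.2 right 16.0 h 13.7 F [-0.2 -0.4  1.1] t 12.98
```

Almost flat. I'll press until the contact force rises.

```bash
python3 -m crank '[[[1,0,0,0.002,0],[1,0,0,0.002,0],[1,0,0,0.002,0]]]' 10; python3 -c "
from h import *
arc()"; python3 -m crank '[[[1,0,0,-0.012,0],[1,0,0,-0.03,0],[1,0,0,-0.04,0],[1,0,0,-0.03,0],[1,-0.02,0,-0.015,0],[0.5,-0.02,0,0,0],[0.5,0,0,0,0]]]'; python3 - <<'E'
from h import *
arc()
im=eyes.camera("side"); cv2.imwrite("pics/s7.png",cv2.resize(im[60:310,180:440,::-1],None,fx=2.3,fy=2.3))
for n in("bar_top","cap_center","tongue"): print(n,[(r["xy"],round(r["confidence"],2)) for r in nets.pinpoint(n,"side")[:2]])
for n in("bar_top","tongue"):
  eyes.camera("top");print(n,[(r["xy"],round(r["confidence"],2)) for r in nets.pinpoint(n,"top")[:2]])
E
```

```text
t: 13.23
tcp_pos: [520.8, 10.1, 90.6]
tool_rot: [0.031, -0.095, 0.995, -0.01]
ft_force: [-6.5, -1.4, 9.8]
width: 0.4
a 106.3 right 17.3 h 12.6 F [-6.5 -1.4  9.8] t 13.23
t: 13.82
tcp_pos: [553.8, 19.6, 226.6]
tool_rot: [0.032, -0.094, 0.995, -0.011]
ft_force: [1.1, -0.1, -1.6]
width: 10.2
a 72.1 right 14.1 h 148.6 F [ 1.1 -0.1 -1.6] t 13.82
bar_top [([283.1, 176.5], 0.68)]
cap_center [([252.9, 198.5], 0.73), ([279.9, 185.1], 0.69)]
tongue [([312.8, 193.6], 0.98)]
bar_top [([258.3, 153.3], 0.57)]
tongue [([288.6, 129.6], 0.57)]
```

View pics/s7.png

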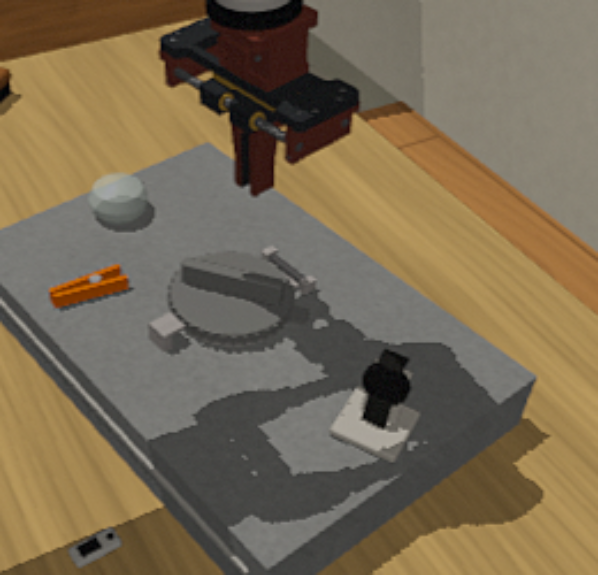

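The cap is flat over the well. The bar runs from (184,262) to (285,290), and the tongue sits beyond it at (320,322).

```bash
python3 - <<'E'
from h import *
np.set_printoptions(precision=1,suppress=True)
c=lambda x,y:(x/2.3+180,y/2.3+60)
a,b=onz("side",c(184,261),116.5),onz("side",c(287,289),116.5)
print(a,b,np.linalg.norm(a-b),np.degrees(np.arctan2((b-a)[1],(b-a)[0])))
print("bar",onz("side",(283.1,176.5),116.5),onz("top",(258.3,153.3),116.5))
t=[onz("side",(312.8,193.6),84)[:2],onz("top",(288.6,129.6),84)[:2]];print(t,[np.degrees(np.arctan2(p[1]-32.5,p[0]-545.5)) for p in t])
go([545.5,32.5,150],48)
E
```

```text
[509.3  65.1 116.5] [579.4 -15.7 116.5] 106.95610263984594 -49.07425279539949
bar [551.5  32.5 116.5] [542.9  35.6 116.5]
[array([603. , -17.5]), array([598.9, -23.6])] [np.float64(-41.0182932738942), np.float64(-46.403925397409516)]
t 14.22 tcp [550.7  19.1 224.9] shift [ 7.  16.1 74.2] yang 100.8 turn 52.8 F [-0.4 -0.1  0.6] w 41.5 j6 -1.78
```

```bash
python3 -m crank '[[[0.4,0,0,0.005,7],[0.4,0,0,0.005,7],[0.4,0,0,0.005,7],[0.4,0,0,0.005,7],[0.4,0,0,0.005,7],[0.4,0,0,0.005,7],[0.4,0,0,0.005,6],[0.4,0,0,0.005,4],[0.4,0,0,0,0]]]' 20; python3 - <<'E'
from h import *
go([545.5,32.5,140],46.8)
E
```

```text
t: 14.97
tcp_pos: [549.2, 17.7, 181.0]
tool_rot: [0.03, 0.367, 0.93, 0.004]
ft_force: [-0.1, -0.6, -1.1]
width: 52.4
t 14.97 tcp [549.2  17.7 181. ] shift [15.   7.1 40.5] yang 47.0 turn 0.2 F [-0.1 -0.6 -1.1] w 52.4 j6 -0.84
```

```bash
python3 -m crank '[[[0.4,0.007,0.003,0.012,0],[0.4,0.005,0.002,0.012,0],[0.4,0.003,0.002,0.010,0],[0.4,0,0,0.005,0],[0.4,0,0,0,0]]]' 20; python3 - <<'E'
from h import *
go([545.5,32.5,97],46.8)
E
```

```text
t: 15.38
tcp_pos: [544.2, 32.7, 139.1]
tool_rot: [0.03, 0.363, 0.931, 0.003]
ft_force: [-0.1, 1.0, -0.4]
width: 52.6
t 15.38 tcp [544.2  32.7 139.1] shift [ 1.2 -0.4 42.1] yang 47.5 turn 0.7 F [-0.1  1.  -0.4] w 52.6 j6 -0.82
```

```bash
python3 -m crank '[[[0.4,0,0,0.012,0.5],[0.4,0,0,0.012,0],[0.4,0,0,0.008,0],[0.4,0,0,0.002,0],[0.4,0,0,0,0]]]' 20; python3 - <<'E'
from h import *
go([545.5,32.5,97],46.8)
E
```

```text
t: 15.8
tcp_pos: [546.5, 31.6, 101.5]
tool_rot: [0.03, 0.367, 0.93, 0.003]
ft_force: [0.4, 1.0, -0.5]
width: 52.8
t 15.8 tcp [546.5  31.6 101.5] shift [ 1.6 -0.1  4.4] yang 47.0 turn 0.2 F [ 0.4  1.  -0.5] w 52.8 j6 -0.81
```

```bash
python3 -m crank '[[[0.4,0,0,0.003,0],[1,0,0,0,0],[1,0,0,0,0],[1,0,0,0,0],[1,0,0,0,0],[1,0,0,0,0],[1,0,0,0,0],[1,0,0,0,0]]]' 25; python3 - <<'E'
from h import *
go([545.5,32.5,97],46.8); print(monitor.state()["wrist_torque"])
E
```

```text
t: 16.47
tcp_pos: [548.7, 32.4, 100.0]
tool_rot: [0.032, 0.367, 0.93, 0.005]
ft_force: [3.9, 2.3, -2.5]
width: 14.0
t 16.47 tcp [548.7  32.4 100. ] shift [ 2.6 -2.1  2.8] yang 47.0 turn 0.2 F [ 3.9  2.3 -2.5] w 14.0 j6 -0.81
[ 0.17106478 -0.33966798 -0.05987017]
```

```bash
python3 -m crank '[[[1,0,0,0,5],[1,0,0,0,6],[1,0,0,0,6],[1,0,0,0,6]]]' 25; python3 - <<'E'
from h import *
go([545.5,32.5,100],-79); print(monitor.state()["wrist_torque"])
E
```

```text
t: 16.8
tcp_pos: [547.6, 31.5, 99.9]
tool_rot: [0.03, 0.55, 0.835, 0.009]
ft_force: [-0.4, -1.0, 0.9]
width: 14.1
t 16.8 tcp [547.6  31.5  99.9] shift [ 1.7 -1.5 -0.2] yang 23.3 turn 102.3 F [-0.4 -1.   0.9] w 14.1 j6 -0.4
[-0.43890345  0.37014175  0.11820374]
```

Turning well with little force. Continuing.

```bash
python3 -m crank '[[[1,0,0,0,6],[1,0,0,0,6],[1,0,0,0,6],[1,0,0,0,6],[1,0,0,0,6],[1,0,0,0,6],[1,0,0,0,6],[1,0,0,0,6]]]' 25; python3 - <<'E'
from h import *
go([545.5,32.5,100],-79); print(monitor.state()["wrist_torque"])
E
```

```text
t: 17.47
tcp_pos: [544.5, 31.6, 100.0]
tool_rot: [0.022, 0.853, 0.522, 0.018]
ft_force: [-0.4, 1.4, 0.5]
width: 14.1
t 17.47 tcp [544.5  31.6 100. ] shift [1.3 0.5 0.1] yang -27.1 turn 51.9 F [-0.4  1.4  0.5] w 14.1 j6 0.48
[0.06083515 0.56203175 0.10512405]
```

```bash
python3 -m crank '[[[1,0,0,0,6],[1,0,0,0,6],[1,0,0,0,6],[1,0,0,0,6],[1,0,0,0,6],[1,0,0,0,6],[1,0,0,0,5]]]' 25; python3 - <<'E'
from h import *
go([545.5,32.5,100],-79); print(monitor.state()["wrist_torque"])
E
```

```text
t: 18.05
tcp_pos: [542.7, 33.7, 100.1]
tool_rot: [0.012, 0.985, 0.173, 0.022]
ft_force: [1.0, 0.9, 0.3]
width: 14.3
t 18.05 tcp [542.7  33.7 100.1] shift [2.2 2.1 0.2] yang -70.1 turn 8.9 F [1.  0.9 0.3] w 14.3 j6 1.23
[0.21217423 0.29888298 0.09212116]
```

```bash
for k in 1; do python3 -m crank '[[[1,0,0,0,4],[1,0,0,0,4],[1,0,0,0,3]]]' 25; done; python3 - <<'E'
from h import *
go([545.5,32.5,100],-79); print(monitor.state()["wrist_torque"])
E
python3 -m crank '[[[1,0,0,0,3],[1,0,0,0,3]]]' 25;python3 - <<'E'
from h import *
go([545.5,32.5,100],-79); print(monitor.state()["wrist_torque"])
E
```

```text
t: 18.3
tcp_pos: [542.5, 34.3, 100.1]
tool_rot: [0.009, 0.997, 0.072, 0.023]
ft_force: [0.6, -0.4, -0.6]
width: 14.3
t 18.3 tcp [542.5  34.3 100.1] shift [2.7 2.3 0.3] yang -81.8 turn -2.8 F [ 0.6 -0.4 -0.6] w 14.3 j6 1.44
[-0.03206383  0.23642235  0.58010424]
t: 18.47
tcp_pos: [542.7, 34.5, 100.2]
tool_rot: [0.008, 1.0, 0.018, 0.024]
ft_force: [1.8, -0.0, -1.3]
width: 15.7
t 18.47 tcp [542.7  34.5 100.2] shift [2.7 2.1 0.4] yang -87.9 turn -8.9 F [ 1.8 -0.  -1.3] w 15.7 j6 1.54
[-0.06217026  0.2085289   0.85517437]
```

The twist torque rose from 0.1 to 0.86 N m and the jaws widened, so the cap is against its stop. I'll release, lift and look.

```bash
python3 -m crank '[[[0.3,0,0,0,0],[0.3,0,0,0,0],[0.3,0,0,0,0],[0.3,0,0,-0.015,0],[0.3,0,0,-0.03,0],[0.3,0,0,-0.04,0],[0.3,0,0,-0.04,0],[0.3,0.02,0,-0.02,0],[0.3,0,0,0,0]]]' 25; python3 - <<'E'
from h import *
np.set_printoptions(precision=1,suppress=True)
go([545.5,32.5,100],-79)
im=eyes.camera("side"); cv2.imwrite("pics/s8.png",cv2.resize(im[110:270,180:400,::-1],None,fx=3.4,fy=3.4,interpolation=cv2.INTER_CUBIC))
for n in("tongue","bar_top"): print(n,[(r["xy"],onz("side",r["xy"],84 if n=="tongue" else 116.5),round(r["confidence"],2)) for r in nets.pinpoint(n,"side")[:2]])
E
```

```text
t: 19.22
tcp_pos: [553.2, 37.3, 248.2]
tool_rot: [0.008, 1.0, 0.022, 0.02]
ft_force: [1.1, 0.5, -0.0]
width: 61.3
t 19.22 tcp [553.2  37.3 248.2] shift [-13.6   2.  147.8] yang -87.5 turn -8.5 F [ 1.1  0.5 -0. ] w 61.3 j6 1.54
tongue [([252.7, 203.3], array([466.1,  15.2,  84. ]), 0.61), ([275.6, 211.3], array([499.9, -29.2,  84. ]), 0.49)]
bar_top [([342.9, 242.9], array([ 558.9, -188. ,  116.5]), 0.73), ([280.7, 175.4], array([548.5,  38.3, 116.5]), 0.67)]
```

View pics/s8.png

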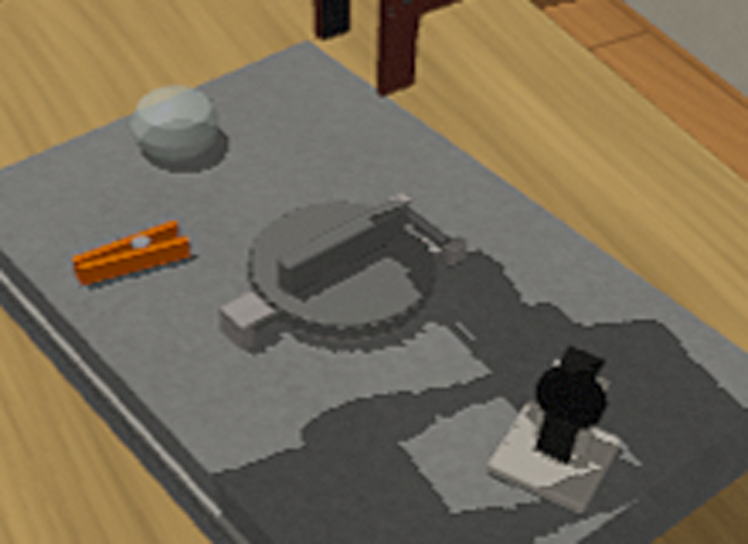

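```bash
python3 - <<'E'
from h import *
c=lambda x,y:(x/3.4+180,y/3.4+110)
for p,q in(((279,260),(393,196)),((303,271),(412,209))):
  a,b=onz("side",c(*p),116.5),onz("side",c(*q),116.5);print(a.round(1),b.round(1),np.degrees(np.arctan2((b-a)[1],(b-a)[0])).round(1),np.linalg.norm(b-a).round(1))
# predicted bar corners for full home (yaw 10.8) in crop px
for yaw in(10.8,5,16,20):
  d=R.from_euler("z",yaw,degrees=True); P=d.apply([[-52,7,0],[52,7,0],[-52,-7,0],[52,-7,0]])+[545.5,32.5,116.5]
  print(yaw,((proj("side",P)-[180,110])*3.4).round(0).tolist())
E
```

```text
[493.4  23.8 116.5] [593.1  47.1 116.5] 13.2 102.3
[502.4   7.6 116.5] [597.6  29.5 116.5] 13.0 97.6
10.8 [[275.0, 255.0], [394.0, 193.0], [288.0, 266.0], [408.0, 204.0]]
5 [[271.0, 250.0], [400.0, 197.0], [282.0, 262.0], [412.0, 208.0]]
16 [[278.0, 259.0], [389.0, 190.0], [293.0, 270.0], [404.0, 200.0]]
20 [[282.0, 262.0], [384.0, 188.0], [298.0, 272.0], [400.0, 197.0]]
```

The bar measures about 13° against 10.8° for fully home. That is within measuring error, but a second twist is cheap, so I'll grip again and confirm the stop.

```bash
python3 -m crank '[[[0.4,-0.006,0.001,0.025,-4],[0.4,-0.005,0.001,0.03,-4],[0.4,-0.002,0,0.03,0],[0.4,0,0,0.012,0],[0.4,0,0,0,0]]]' 25; python3 - <<'E'
from h import *
go([545.5,32.5,99],-79.2)
E
```

```text
t: 19.78
tcp_pos: [534.3, 32.3, 133.8]
tool_rot: [0.009, 0.995, 0.096, 0.009]
ft_force: [0.3, -0.0, -0.2]
width: 52.4
t 19.78 tcp [534.3  32.3 133.8] shift [10.4  1.3 35. ] yang -79.0 turn 0.2 F [ 0.3 -0.  -0.2] w 52.4 j6 1.38
```

```bash
python3 -m crank '[[[0.4,0.005,0.001,0.010,0],[0.4,0.004,0,0.010,0],[0.4,0,0,0.007,0],[0.4,0,0,0.003,0],[0.4,0,0,0,0]]]' 25; python3 - <<'E'
from h import *
go([545.5,32.5,99],-79.2)
E
```

```text
t: 20.2
tcp_pos: [544.8, 32.7, 101.8]
tool_rot: [0.009, 0.995, 0.095, 0.009]
ft_force: [-0.3, -0.1, 0.4]
width: 52.4
t 20.2 tcp [544.8  32.7 101.8] shift [0.6 0.3 2.9] yang -79.1 turn 0.1 F [-0.3 -0.1  0.4] w 52.4 j6 1.39
```

```bash
python3 -m crank '[[[1,0,0,0.002,0],[1,0,0,0,0],[1,0,0,0,0],[1,0,0,0,0],[1,0,0,0,0],[1,0,0,0,0],[1,0,0,0,0]]]' 30; python3 - <<'E'
from h import *
go([545.5,32.5,99],-79.2); print(monitor.state()["wrist_torque"])
E
python3 -m crank '[[[1,0,0,0,3],[1,0,0,0,3],[1,0,0,0,3]]]' 30;python3 - <<'E'
from h import *
go([545.5,32.5,100],-79); print(monitor.state()["wrist_torque"])
E
```

```text
t: 20.78
tcp_pos: [546.3, 34.9, 103.1]
tool_rot: [0.007, 0.995, 0.096, 0.012]
ft_force: [-1.1, 3.3, -2.7]
width: 13.6
t 20.78 tcp [546.3  34.9 103.1] shift [-1.3  2.1  4.1] yang -79.0 turn 0.2 F [-1.1  3.3 -2.7] w 13.6 j6 1.39
[ 0.65358101  0.20873805 -0.11954441]
t: 21.03
tcp_pos: [546.8, 35.3, 103.2]
tool_rot: [0.006, 1.0, 0.017, 0.013]
ft_force: [2.3, -0.4, -2.9]
width: 15.2
t 21.03 tcp [546.8  35.3 103.2] shift [-1.5  2.7  3.2] yang -88.0 turn -9.0 F [ 2.3 -0.4 -2.9] w 15.2 j6 1.55
[ 0.01665413 -0.10421287  0.8150882 ]
```

It stops in the same place (0.82 N m, jaws forced open). I'll release, lift clear and take a last look.

```bash
python3 -m crank '[[[0.3,0,0,0,0],[0.3,0,0,0,0],[0.3,0,0,0,0],[0.3,0,0,-0.015,0],[0.3,0,0,-0.03,0],[0.3,0,0,-0.04,0],[0.3,0,0,-0.04,0],[0.3,0,0,-0.01,0],[0.3,0,0,0,0],[0.3,0,0,0,0]]]' 25; python3 - <<'E'
from h import *
go([545.5,32.5,100],-79)
im=eyes.camera("side"); cv2.imwrite("pics/s9.png",cv2.resize(im[110:270,180:400,::-1],None,fx=3.4,fy=3.4,interpolation=cv2.INTER_CUBIC))
for n in("watch","paperweight","clothespin"): print(n,[r["xy"] for r in nets.pinpoint(n,"side")[:1]])
E
```

```text
t: 21.87
tcp_pos: [541.5, 36.3, 241.5]
tool_rot: [0.006, 1.0, 0.021, 0.01]
ft_force: [0.1, 0.2, 0.0]
width: 61.1
t 21.87 tcp [541.5  36.3 241.5] shift [  0.9   2.1 141.6] yang -87.6 turn -8.6 F [0.1 0.2 0. ] w 61.1 j6 1.54
watch [[342.2, 243.5]]
paperweight [[232.1, 147.0]]
clothespin [[216.9, 187.6]]
```

View pics/s9.png

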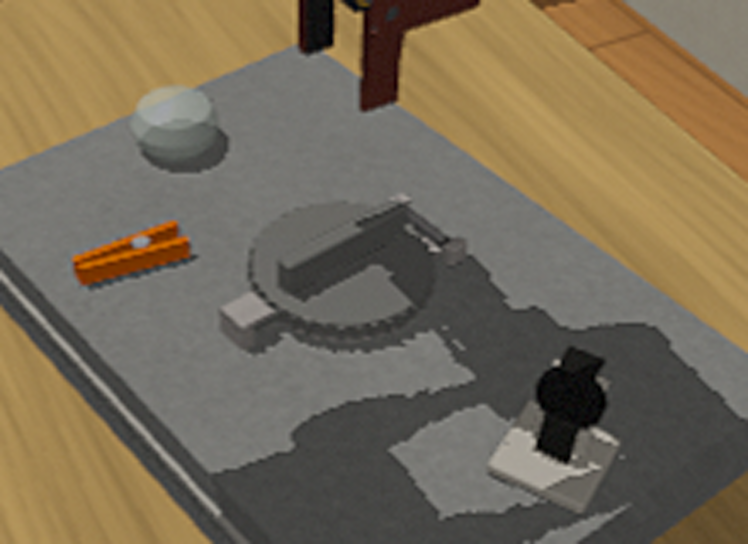

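The cap is shut, the bar points at the catch (235,310) exactly as before the second twist, and the tongue is under the catch. The bystanders look unmoved and the gripper is clear, so I'm handing in.

```bash
python3 -c "
from workcell import ticket
print(ticket.hand_in())"
```

```text
the job is handed in; nothing more can be done
None
```

The car key is put away and I handed the job in at about 22 s. I gripped the largest fob at ledge height and slid it along the ledge to over the well. There I lowered and released it, then flipped the cap shut and twisted it clockwise by its bar to the stop.

**Fob:** a picture taken before closing the cap shows it lying flat in the well.

**Cap:** it closed with the face at the expected height and still unscrewed. On the first flip push the fingertip rode over the rim once the cap was upright; I lowered it and finished the flip.

**Twist:** the torque rose from about 0.1 to 0.8 N m at the same angle on both twists, and the bar did not move between them.

**Loose ends:**
- **Bar angle:** my picture measurement puts the bar at about 13°, against 10.8° for fully home. The firm stop suggests this is measuring error.
- **Tongue:** it is hidden under the catch, so I inferred its position from the bar.
- **Watch, paperweight and clothespin:** they look unmoved. The networks' pixel positions for them agree with the start to within about 4 pixels.

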